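Set the stock tags of the tint-bottle rack

ROBOT

A 6-joint arm with a two-finger parallel gripper is mounted at the origin on the work surface; the furniture and walls round the work are solid. World frame = base frame: x ahead of the robot, y to its left, z up, the work surface at z = 0. Lengths are in m, angles in rad, forces in N, time in s.
With the tool pointing down it reaches from about 0.35 to 0.775 m from the base axis. Payload 7.3 kg.
Tool frame: the origin (TCP) lies at the very end of the fingers, on their centre line; the grasp point (between the pads) lies 19 mm behind it (pinch_z is the distance from the TCP to the grasp point, in m); z points along the fingers, y is the line along which they close (so a half turn about z gives the same grasp; the last joint's range is limited). The gripper opens to 92 mm and grips with 3 to 60 N. Pads are 19 mm wide; open, the fingers measure 130 mm over their backs; the gripper's body (75 mm by 190 mm) begins 47 mm behind the grasp point.
Start: joints at [-1.495, 0.342, 1.524, -0, 1.275, -0.146], TCP at [0.116, -0.512, 0.227] pointing down, gripper open.
Joint ranges: [-2.53, 2.53], [-0.77, 2.02], [0.04, 2.7], [-1, 4.14], [0.28, 2.66], [-3.11, 3.11]. Speed limits (rad/s): [2.57, 2.57, 3.14, 3.14, 3.14, 3.14].

INTERFACE

Orientations are given as [roll, pitch, yaw] about the fixed x, y, z axes, in that order (R = Rz(yaw) Ry(pitch) Rx(roll)).
In Python, from cell import * gives the robot as it stands.
- The arm moves only by the tool arm_command, never from a script. Its arguments are lists of equal length, an entry for each row: "fingers": the gripper command: -1 is fully open, 1 is shut, values between are in proportion; "travel": the shift along the tool's x, y, z in m, a list of three; "dr": the turn, a rotation vector about the tool's x, y, z in degrees, a list of three. In form: {"fingers": [fingers, ...], "travel": [[x, y, z], ...], "dr": [[wx, wy, wz], ...]}. A call has 1 to 8 rows; each row is the pose to reach, as a shift and turn from the pose commanded when the call began, along the tool's axes at that moment; what a row does not reach only later rows make up. A row lasts 1/12 s, in which the tool goes at most 41.7 mm and 7.16 degrees, less where a joint would pass 70% of its speed; a pose out of reach is approached as far as the arm can. A call with a gripper value outside its range is refused whole. The fingers move at their own pace and stop on an object; "squeeze" is the grip in N (left out, the last holds). Time passes only in rows, so rows that repeat a pose let the fingers close. It gives the time, the measured TCP pose, the force, the opening and the grip force at its end, in the units of the state.
- observe(): the state, without advancing time (a new reading comes with each control period).
- read_camera(name): name is "scene" or "top" or "wrist"; returns a dict with "color" (480x640x3 uint8, blue, green, red), "z_map" (480x640 float32, m along the optical axis (not along the pixel's ray), 0 where there is no reading), "fx", "fy", "cx", "cy" (pixels), "R" (3x3) and "t" (3): a world point X has camera coordinates R X + t. Camera axes: x right, y down, z forward; pixel columns grow to the right and rows downward; lengths in m; the calibration is good to about 2 mm. A picture is of the moment at which its call begins.
- hand_in(): hands the job in; it is judged then, once.
The state is a dict: "time": time; "qpos": joint angles; "qvel": joint speeds; "joint_efforts": joint torques, N m; "tool_pos": TCP position; "tool_rot": TCP orientation; "contact_force": force on the tool from outside, world axes, zero at the start; "torque": the same for the moment, N m; "opening": finger opening in m; "grip_force": force on a finger pad.
Only numpy, scipy, OpenCV 4.12 (cv2) and the standard library are available. Lean on these libraries where they do the work, as an engineer would, in place of code of your own. Each camera call takes 0.05 s, during which the arm holds its last target. There are 200 camera calls.

TASK

Make the hinged tags on the bin rack match the stock: behind each full bin (four bottles) the tag must lean back, away from the robot, with its round disc facing up, and behind every bin that is not full the tag must lean toward the robot, with its two bars facing up. Push over the tags that are wrong, lightly, with a fingertip, each until it falls to rest on its other side. Leave the bins and the things around the rack where they stand.

Things in the scene. Friction and masses are not known exactly. Their poses are not given: they have to be found in the camera images.
- rack: Fixed grey bin rack, 352 mm wide. Origin on the bench under the hinge rod, mid-width; x points away from the robot, y left along the row, z up. Base plate 6 mm thick, x -120 to +18 mm, 12 mm front lip. Hinge rod along y at height 125 mm in a channel 26 mm wide in x, top at 128 mm; end posts 135 mm high. Bays 1 to 4 from left at y +126, +42, -42, -126 mm. Bins and bottles stay below 95 mm.
- tag_1 (a joint): Hinge of tag 1 (1 = leftmost), which belongs to the bin in bay 1 in front of it. 0 rad upright; +0.70 leaning away from the robot on its stop, raised black disc facing up; -0.70 leaning toward the robot on its stop, two raised black bars facing up. White plate 52 mm wide, 70 mm long from the rod, 4 mm thick, 40 g. Past upright it falls to that side and stays; under 1 N moves it.
- tag_1_edge (a point): Middle of the free edge of tag 1, 70 mm from the hinge rod: height 179 mm and 45 mm to either side of the rod when leaning on a stop, height 195 mm when upright. It turns with the tag: local z points from the rod to this edge, local x out of the two-bar face.
- bay_1 (a point): Fixed point: centre of the floor of bay 1, 72 mm on the robot side of the hinge rod, 6 mm above the bench, directly in front of tag 1.
- tag_2 (a joint): Hinge of tag 2 (1 = leftmost), which belongs to the bin in bay 2 in front of it. 0 rad upright; +0.70 leaning away from the robot on its stop, raised black disc facing up; -0.70 leaning toward the robot on its stop, two raised black bars facing up. White plate 52 mm wide, 70 mm long from the rod, 4 mm thick, 40 g. Past upright it falls to that side and stays; under 1 N moves it.
- tag_2_edge (a point): Middle of the free edge of tag 2, 70 mm from the hinge rod: height 179 mm and 45 mm to either side of the rod when leaning on a stop, height 195 mm when upright. It turns with the tag: local z points from the rod to this edge, local x out of the two-bar face.
- bay_2 (a point): Fixed point: centre of the floor of bay 2, 72 mm on the robot side of the hinge rod, 6 mm above the bench, directly in front of tag 2.
- tag_3 (a joint): Hinge of tag 3 (1 = leftmost), which belongs to the bin in bay 3 in front of it. 0 rad upright; +0.70 leaning away from the robot on its stop, raised black disc facing up; -0.70 leaning toward the robot on its stop, two raised black bars facing up. White plate 52 mm wide, 70 mm long from the rod, 4 mm thick, 40 g. Past upright it falls to that side and stays; under 1 N moves it.
- tag_3_edge (a point): Middle of the free edge of tag 3, 70 mm from the hinge rod: height 179 mm and 45 mm to either side of the rod when leaning on a stop, height 195 mm when upright. It turns with the tag: local z points from the rod to this edge, local x out of the two-bar face.
- bay_3 (a point): Fixed point: centre of the floor of bay 3, 72 mm on the robot side of the hinge rod, 6 mm above the bench, directly in front of tag 3.
- tag_4 (a joint): Hinge of tag 4 (1 = leftmost), which belongs to the bin in bay 4 in front of it. 0 rad upright; +0.70 leaning away from the robot on its stop, raised black disc facing up; -0.70 leaning toward the robot on its stop, two raised black bars facing up. White plate 52 mm wide, 70 mm long from the rod, 4 mm thick, 40 g. Past upright it falls to that side and stays; under 1 N moves it.
- tag_4_edge (a point): Middle of the free edge of tag 4, 70 mm from the hinge rod: height 179 mm and 45 mm to either side of the rod when leaning on a stop, height 195 mm when upright. It turns with the tag: local z points from the rod to this edge, local x out of the two-bar face.
- bay_4 (a point): Fixed point: centre of the floor of bay 4, 72 mm on the robot side of the hinge rod, 6 mm above the bench, directly in front of tag 4.
- bin_full_a: Loose grey open bin, 77 x 76 mm and 45 mm high, full, all four places taken by white dropper bottles (35 mm wide, 85 mm tall). The bottles belong to the bin and do not come out. Origin: centre of its underside, z up. It stands in one of the four bays, within 5 mm of that bay's point.
- bin_full_b: Loose grey open bin, 77 x 76 mm and 45 mm high, also full, four white dropper bottles as in bin_full_a. The bottles belong to the bin and do not come out. Origin: centre of its underside, z up. It stands in one of the four bays, within 5 mm of that bay's point.
- bin_low: Loose grey open bin, 77 x 76 mm and 45 mm high, nearly used up, with a single white dropper bottle. The bottles belong to the bin and do not come out. Origin: centre of its underside, z up. It stands in one of the four bays, within 5 mm of that bay's point.
- bin_empty: Loose grey open bin, 77 x 76 mm and 45 mm high, empty. Origin: centre of its underside, z up. It stands in one of the four bays, within 5 mm of that bay's point.
- spare_bottle: Bystander: a loose white dropper bottle, 35 mm wide, 85 mm tall, standing on the bench close behind the rack, under where tags lean back; origin at the centre of its underside.
- marker: Bystander: a loose marker pen, 139 mm long and 14 mm high, lying close behind the rack, along it; origin under its middle.
- tin: Bystander: a loose small dark paint tin, 70 mm across, 76 mm high, to the right of the rack; origin at the centre of its underside.
- tape: Bystander: a loose roll of green masking tape lying flat, 86 mm across, 18 mm high, to the left of the rack; origin at the centre of its underside.

How it is judged:
By the outcome, as a careful person would: the job done as asked, in the order asked, and still so for the second after the job is handed in, with the robot touching nothing.
It also fails if it takes over 51 s, if anything falls off the work surface, if the arm or the gripper's body presses on something with over 40 N, if the wrist force passes 120 N, or if a joint passes its speed limit or range.

## Working session

There is one attempt and no reset: what is moved stays moved. The work goes in short steps, Python scripts to look and compute and a tool call to move; the robot and the scene stay as the last step left them, time stands still between calls to the robot, and variables do not carry over. Pictures are saved under pics/ and viewed, at most 10 in all, crops included, and the job is handed in when it is done.

Besides the shell and the picture viewer there is one more tool, called after "Emit:" by a JSON object that holds its "op" and its "data", one argument or row to a line. arm_command: Moves the arm, as the interface text tells. Its arguments: {"type":"object","properties":{"fingers":{"type":"array","items":{"type":"number"}},"travel":{"type":"array","items":{"type":"array","items":{"type":"number"}}},"dr":{"type":"array","items":{"type":"array","items":{"type":"number"}}},"squeeze":{"type":"number"}},"required":["fingers","travel","dr"]}

```bash
mkdir -p pics; ls; python3 - <<'E'
from cell import *
import cv2,numpy as np
s=observe();print({k:np.round(v,3) for k,v in s.items()})
for n in("scene","top"):
    c=read_camera(n);cv2.imwrite(f"pics/{n}0.png",c["color"]);np.savez(f"{n}0.npz",**c)
    R,t=np.array(c["R"]),np.array(c["t"]);print(n,-R.T@t,R.round(3).tolist(),c["fx"])
E
```

```text
pics
{'time': np.float64(0.0), 'qpos': array([-1.495,  0.343,  1.525,  0.   ,  1.275, -0.146]), 'qvel': array([ 0.   , -0.001,  0.002, -0.001,  0.003, -0.001]), 'joint_efforts': array([-2.0000e-03, -4.3125e+01, -2.4422e+01,  7.2000e-02,  5.6000e-02,
       -0.0000e+00]), 'tool_pos': array([ 0.115, -0.512,  0.226]), 'tool_rot': array([-3.14 , -0.   ,  0.222]), 'contact_force': array([0.241, 0.613, 0.79 ]), 'torque': array([-0.027,  0.028, -0.014]), 'grip_force': np.float64(0.0), 'opening': np.float64(0.092)}
scene [-0.03341423  0.49810367  0.91238446] [[-0.684, -0.729, 0.016], [-0.531, 0.484, -0.695], [0.499, -0.484, -0.719]] 611.931368821431
top [ 0.38088458 -0.00876121  1.37474975] [[0.014, -1.0, 0.006], [-0.996, -0.014, -0.082], [0.083, -0.004, -0.997]] 603.3837873589871
```

View pics/scene0.png

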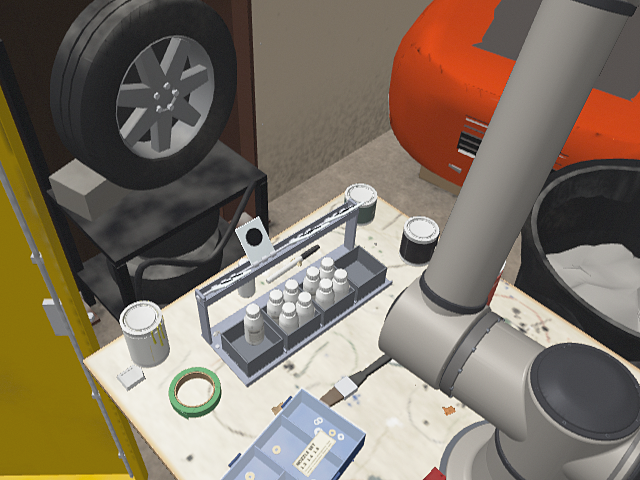

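View pics/top0.png

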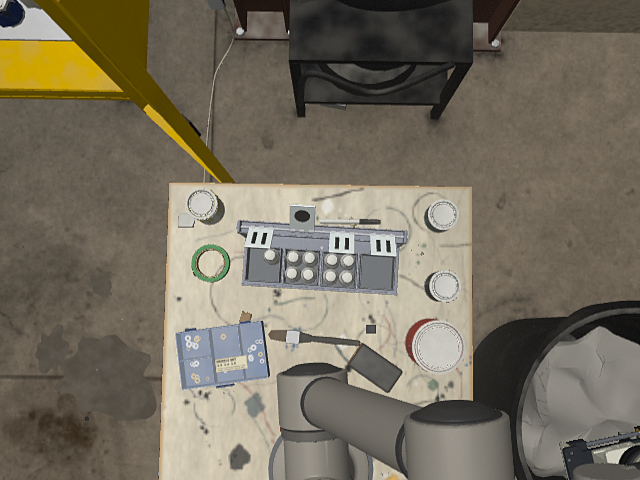

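The scene view shows the rack with the disc tag at (253,238). The top view shows bay 1 with one bottle, bays 2 and 3 full and bay 4 empty. The tags there read bars, disc, bars, bars at (258,237), (302,216), (341,242) and (383,245). I'll zoom in and measure.

```bash
cat > h.py <<'E'
import numpy as np
def world(c,u,v):
    z=c["z_map"][v,u]; p=np.stack([(u-c["cx"])/c["fx"]*z,(v-c["cy"])/c["fy"]*z,z],-1)
    return (p-c["t"])@c["R"]
def cast(c,u,v,h):
    d=np.array([(u-c["cx"])/c["fx"],(v-c["cy"])/c["fy"],1])@c["R"]; o=-c["R"].T@c["t"]
    return o+d*(h-o[2])/d[2]
E
python3 - <<'E'
import cv2,numpy as np
from h import *
c=np.load("top0.npz");im=c["color"]
cv2.imwrite("pics/crop1.png",cv2.resize(im[180:300,220:420],None,fx=4,fy=4,interpolation=cv2.INTER_CUBIC))
V,U=np.mgrid[180:300,220:420];P=world(c,U.ravel(),V.ravel());z=P[:,2].reshape(V.shape)
# tags: z>0.142
m=((z>0.14)&(z<0.22)).astype(np.uint8)
n,l,st,ce=cv2.connectedComponentsWithStats(m)
for i in range(1,n):
    if st[i,4]>15:
        Q=P[(l==i).ravel()];print(st[i],"min",Q.min(0).round(3),"max",Q.max(0).round(3),"mean",Q.mean(0).round(3))
        s=Q[np.argsort(-Q[:,2])[:30]];print("  top",s.mean(0).round(3), "hi y-range", s[:,1].min().round(3),s[:,1].max().round(3))
# rail pts z .12-.135
m=((z>0.118)&(z<0.14)).ravel();Q=P[m]
r=cv2.minAreaRect(Q[:,:2].astype(np.float32));print("rail",r,cv2.boxPoints(r))
E
```

```text
[ 69  24  26  23 503] min [0.526 0.018 0.14 ] max [0.566 0.069 0.183] mean [0.547 0.043 0.162]
  top [0.561 0.044 0.18 ] hi y-range 0.018 0.068
[ 24  51  29  18 418] min [0.476 0.103 0.14 ] max [0.515 0.156 0.184] mean [0.494 0.129 0.162]
  top [0.479 0.129 0.18 ] hi y-range 0.104 0.154
[109  57  26  17 416] min [ 0.469 -0.064  0.14 ] max [ 0.505 -0.013  0.185] mean [ 0.486 -0.038  0.162]
  top [ 0.471 -0.037  0.18 ] hi y-range -0.063 -0.013
[150  59  27  18 420] min [ 0.464 -0.148  0.14 ] max [ 0.502 -0.096  0.183] mean [ 0.482 -0.121  0.162]
  top [ 0.467 -0.121  0.18 ] hi y-range -0.146 -0.096
rail ((0.5175882577896118, 0.002883821725845337), (0.356200635433197, 0.029574235901236534), 87.24938201904297) [[ 0.49427134 -0.17430167]
 [ 0.5238115  -0.17572092]
 [ 0.5409052   0.18006931]
 [ 0.511365    0.18148856]]
```

View pics/crop1.png

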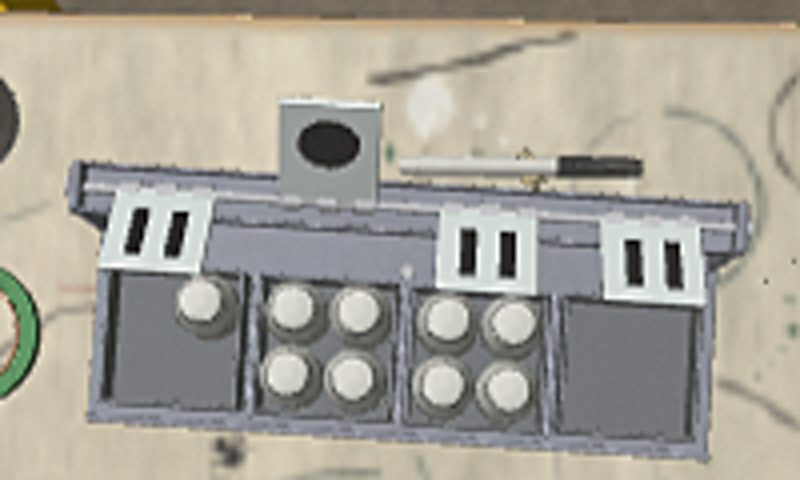

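Only tag 3 is wrong: its bin is full but the bars show. Its free edge is at about (0.471, -0.037, 0.180), which matches the 179 mm given, and the rack yaw is about -2.75°. Before moving I'll check the obstacle heights along the approach.

```bash
python3 - <<'E'
import numpy as np
from h import *
c=np.load("top0.npz")
V,U=np.mgrid[190:400,165:475];P=world(c,U.ravel(),V.ravel())
for x in np.arange(.1,.65,.05):
    print(round(x,2),[int(1000*P[k,2].max()) if (k:=(abs(P[:,0]-x)<.025)&(abs(P[:,1]-y)<.025)).any() else -1 for y in np.arange(-.4,.31,.05)])
E
```

```text
0.1 [-1, -1, -1, -1, -1, -1, -1, -1, -1, -1, -1, -1, -1, -1, -1]
0.15 [-1, 4, 7, 5, 8, 25, 2, -1, -1, -1, 6, 6, 7, 6, 11]
0.2 [-1, 6, 7, 6, 25, 34, 34, 249, 428, 313, 255, 52, 52, 51, 51]
0.25 [-1, 8, 123, 124, 123, 32, 542, 518, 425, 293, 255, 54, 53, 54, 52]
0.3 [-1, 7, 124, 125, 123, 7, 24, 18, 20, 19, 17, 51, 53, 52, 54]
0.35 [-1, 5, 8, 124, 124, 10, 7, 8, 7, 8, 8, 47, 14, 8, 8]
0.4 [-1, 7, 81, 83, 8, 56, 54, 98, 1374, 101, 92, 59, 17, 24, 23]
0.45 [-1, 6, 78, 79, 7, 183, 182, 184, 182, 100, 99, 75, 24, 23, 26]
0.5 [-1, 6, 8, 7, 12, 171, 173, 178, 176, 139, 184, 183, 137, 27, 21]
0.55 [-1, 6, 66, 66, 6, 13, 129, 132, 179, 182, 132, 141, 138, 105, 102]
0.6 [-1, 5, 64, 67, 6, 7, 7, 7, 9, 8, 8, 8, 7, 103, 104]
```

Emit:
{"op": "arm_command", "data": {
  "fingers": [1,1,1,1],
  "travel": [
    [0,0,-0.015],
    [0,0,-0.04],
    [0,0,-0.06],
    [0,0,-0.06]
  ],
  "dr": [
    [0,0,0],
    [0,0,5],
    [0,0,10],
    [0,0,15.5]
  ],
  "squeeze": 5
}}

```text
time: 0.43
tool_pos: [0.1157, -0.5136, 0.2905]
tool_rot: [3.135, -0.001, -0.053]
contact_force: [-0.1, -0.4, -0.9]
opening: 0.0699
grip_force: 0.0
```

Emit:
{"op": "arm_command", "data": {
  "fingers": [1,1,1,1,1,1,1,1],
  "travel": [
    [0.015,-0.014,0],
    [0.04,-0.037,0],
    [0.07,-0.065,0],
    [0.1,-0.093,0],
    [0.13,-0.121,0],
    [0.16,-0.149,0],
    [0.19,-0.177,0],
    [0.21,-0.195,0]
  ],
  "dr": [
    [0,0,0],
    [0,0,0],
    [0,0,0],
    [0,0,0],
    [0,0,0],
    [0,0,0],
    [0,0,0],
    [0,0,0]
  ]
}}

```text
time: 1.1
tool_pos: [0.3367, -0.3249, 0.2866]
tool_rot: [-3.141, -0.0, -0.047]
contact_force: [0.5, -0.4, -0.3]
opening: 0.0164
grip_force: 0.0
```

Emit:
{"op": "arm_command", "data": {
  "fingers": [1,1,1,1,1,1,1,1],
  "travel": [
    [0.005,-0.02,0],
    [0.015,-0.06,0],
    [0.025,-0.1,0],
    [0.035,-0.14,0],
    [0.045,-0.18,0],
    [0.055,-0.22,0],
    [0.065,-0.26,0],
    [0.069,-0.28,0]
  ],
  "dr": [
    [0,0,0],
    [0,0,0],
    [0,0,0],
    [0,0,0],
    [0,0,0],
    [0,0,0],
    [0,0,0],
    [0,0,0]
  ]
}}

```text
time: 1.77
tool_pos: [0.4176, -0.0476, 0.2866]
tool_rot: [-3.14, 0.0, -0.046]
contact_force: [-0.8, -0.0, 0.4]
opening: 0.0004
grip_force: 0.0
```

Emit:
{"op": "arm_command", "data": {
  "fingers": [1,1,1,1],
  "travel": [
    [0,-0.01,0.01],
    [0,-0.012,0.03],
    [0,-0.012,0.05],
    [0,-0.012,0.05]
  ],
  "dr": [
    [0,0,0],
    [0,0,0],
    [0,0,0],
    [0,0,0]
  ]
}}

```text
time: 2.1
tool_pos: [0.4158, -0.0383, 0.2335]
tool_rot: [-3.14, 0.007, -0.048]
contact_force: [0.5, -0.5, -0.5]
opening: 0.0005
grip_force: 0.0
```

```bash
python3 - <<'E'
from cell import *
import cv2,numpy as np
from h import *
s=observe();print(s["tool_pos"],s["tool_rot"],s["opening"])
c=read_camera("top");cv2.imwrite("pics/t1.png",cv2.resize(c["color"][180:360,220:420],None,fx=3,fy=3))
c=read_camera("wrist");cv2.imwrite("pics/w1.png",c["color"])
E
```

```text
[ 0.41577185 -0.03830076  0.23350001] [-3.14016661  0.00678648 -0.04768353] 0.0004750548745369804
```

View pics/w1.png

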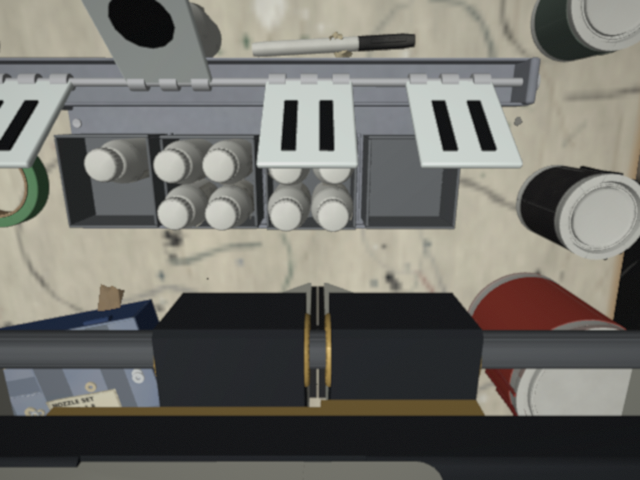

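The wrist view shows the closed fingertips at (318,290), in line with tag 3 at (310,125). I'll go down to z 0.16 in front of it.

Emit:
{"op": "arm_command", "data": {
  "fingers": [1,1,1,1,1,1,1],
  "travel": [
    [0,0,0.012],
    [0,0,0.036],
    [0,0,0.06],
    [0.005,0,0.074],
    [0.015,0,0.074],
    [0.025,0,0.074],
    [0.03,0,0.074]
  ],
  "dr": [
    [0,0,0],
    [0,0,0],
    [0,0,0],
    [0,0,0],
    [0,0,0],
    [0,0,0],
    [0,0,0]
  ]
}}

```text
time: 2.78
tool_pos: [0.4508, -0.0415, 0.1645]
tool_rot: [3.141, -0.004, -0.049]
contact_force: [0.5, -0.6, 0.3]
opening: 0.0003
grip_force: 0.0
```

Emit:
{"op": "arm_command", "data": {
  "fingers": [1,1,1,1,1,1,1,1],
  "travel": [
    [0.004,0,0],
    [0.009,0,0],
    [0.014,0,0],
    [0.019,0,0],
    [0.024,0,0],
    [0.029,0,0],
    [0.034,0,0],
    [0.039,0,0]
  ],
  "dr": [
    [0,0,0],
    [0,0,0],
    [0,0,0],
    [0,0,0],
    [0,0,0],
    [0,0,0],
    [0,0,0],
    [0,0,0]
  ]
}}

```text
time: 3.45
tool_pos: [0.4873, -0.0427, 0.1627]
tool_rot: [3.142, 0.0, -0.049]
contact_force: [-0.8, 0.5, 0.3]
opening: 0.0009
grip_force: 0.0
```

Emit:
{"op": "arm_command", "data": {
  "fingers": [1,1,1,1,1,1,1,1],
  "travel": [
    [0.003,0,0],
    [0.006,0,0],
    [0.009,0,0],
    [0.012,0,0],
    [0.015,0,0],
    [0.018,0,0],
    [0.021,0,0],
    [0.024,0,0]
  ],
  "dr": [
    [0,0,0],
    [0,0,0],
    [0,0,0],
    [0,0,0],
    [0,0,0],
    [0,0,0],
    [0,0,0],
    [0,0,0]
  ]
}}

```text
time: 4.12
tool_pos: [0.5111, -0.0439, 0.1627]
tool_rot: [3.142, -0.0, -0.049]
contact_force: [0.5, -0.4, -0.5]
opening: 0.0008
grip_force: 0.0
```

```bash
python3 - <<'E'
from cell import *
import cv2,numpy as np
s=observe();print(s["time"],s["tool_pos"],s["contact_force"])
c=read_camera("wrist");cv2.imwrite("pics/w2.png",c["color"])
E
```

```text
4.1167 [ 0.51105975 -0.04386305  0.16272238] [ 0.53989277 -0.40051985 -0.45731869]
```

View pics/w2.png

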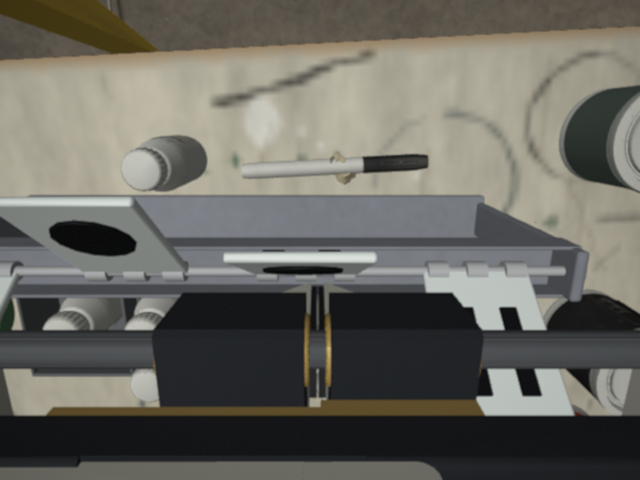

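The wrist view shows tag 3 nearly upright against the fingertip at (300,265), with the disc edge in view. I'll push a little further.

Emit:
{"op": "arm_command", "data": {
  "fingers": [1,1,1,1,1,1,1],
  "travel": [
    [0.003,0,0],
    [0.006,0,0],
    [0.009,0,0],
    [0.012,0,0],
    [0.012,0,0],
    [0.012,0,0],
    [0.012,0,0]
  ],
  "dr": [
    [0,0,0],
    [0,0,0],
    [0,0,0],
    [0,0,0],
    [0,0,0],
    [0,0,0],
    [0,0,0]
  ]
}}

```text
time: 4.75
tool_pos: [0.5227, -0.0444, 0.1627]
tool_rot: [3.142, 0.0, -0.049]
contact_force: [-0.5, -0.3, -0.2]
opening: 0.0007
grip_force: 0.0
```

```bash
python3 - <<'E'
from cell import *
import cv2,numpy as np
s=observe();print(s["time"],s["tool_pos"],s["contact_force"])
c=read_camera("wrist");cv2.imwrite("pics/w3.png",c["color"])
E
```

```text
4.75 [ 0.52269043 -0.04440448  0.16267067] [-0.50775452 -0.34885402 -0.20323561]
```

View pics/w3.png

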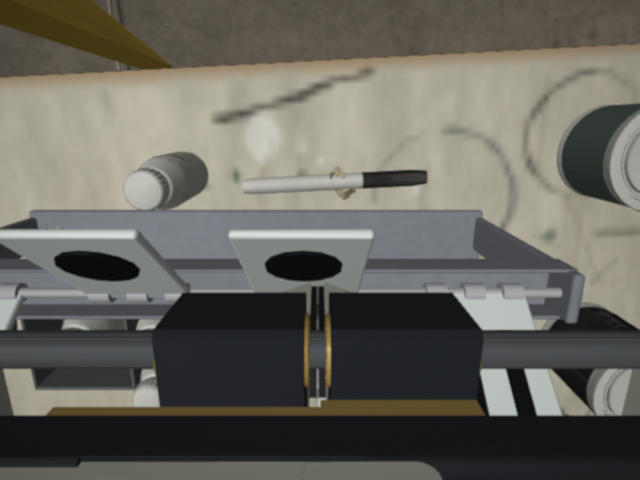

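Tag 3 now lies back with the disc up at (303,265), at the same angle as tag 2. I'll retract.

Emit:
{"op": "arm_command", "data": {
  "fingers": [1,1,1,1,1,1,1,1],
  "travel": [
    [-0.008,0,0],
    [-0.025,0,0],
    [-0.045,0,0],
    [-0.065,0,0],
    [-0.085,0,0],
    [-0.1,0,-0.01],
    [-0.11,0,-0.03],
    [-0.11,0,-0.06]
  ],
  "dr": [
    [0,0,0],
    [0,0,0],
    [0,0,0],
    [0,0,0],
    [0,0,0],
    [0,0,0],
    [0,0,0],
    [0,0,0]
  ]
}}

```text
time: 5.47
tool_pos: [0.4088, -0.0383, 0.2215]
tool_rot: [-3.14, 0.007, -0.049]
contact_force: [1.6, -0.4, -0.9]
opening: 0.0004
grip_force: 0.0
```

Emit:
{"op": "arm_command", "data": {
  "fingers": [1,1,1,1,1,1,1,1],
  "travel": [
    [0,0,-0.03],
    [0,0,-0.06],
    [0,0.02,-0.07],
    [0,0.05,-0.07],
    [0,0.09,-0.07],
    [0,0.13,-0.07],
    [0,0.16,-0.07],
    [0,0.16,-0.07]
  ],
  "dr": [
    [0,0,0],
    [0,0,0],
    [0,0,0],
    [0,0,0],
    [0,0,0],
    [0,0,0],
    [0,0,0],
    [0,0,0]
  ]
}}

```text
time: 6.13
tool_pos: [0.4041, -0.2033, 0.2923]
tool_rot: [3.14, 0.0, -0.053]
contact_force: [-0.8, -0.7, -1.1]
opening: 0.0003
grip_force: 0.0
```

```bash
python3 - <<'E'
from cell import *
import cv2,numpy as np
s=observe();print(s["time"],s["tool_pos"],s["contact_force"])
a=read_camera("top")["color"];b=read_camera("scene")["color"][170:420,90:410]
cv2.imwrite("pics/end.png",np.vstack([cv2.resize(a[180:330,180:480],(640,320)),cv2.resize(b,(640,500))[:280]]))
E
```

```text
6.1333 [ 0.40412903 -0.20329633  0.29233176] [-0.79997937 -0.67509769 -1.13094134]
```

View pics/end.png

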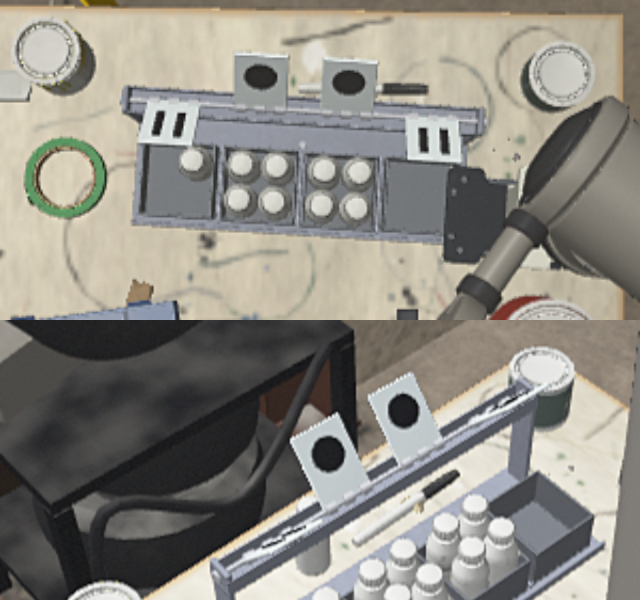

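The final view shows the tags as bars, disc, disc, bars over low, full, full and empty bins. Everything else is where it was, and the arm is clear.

```bash
python3 -c "
from cell import *
print(hand_in())"
```

```text
the job is handed in; nothing more can be done
None
```

Tag 3 was the only wrong tag; I pushed it back to show its disc, so all four tags now match their bins, nothing else moved in the final camera views, and the job is handed in.

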